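Interlock the next steel channel in the bundle

TASK

Two full-length steel channels lie side by side, open side up, in the timber cradle. From the bench take the channel of the same length that lies open side down, and lower it, still open side down, centred over the two neighbouring flanges of the pair, so that its own flanges go down into the two troughs. Let go only when it is all the way down, level and parallel with its ends about even with theirs, and leave the pair in place.

Things in the scene. Friction and masses are not known exactly. Their poses are not given: they have to be found in the camera images.
- channel_c (a point): Centre (20 mm above the bench) of the loose channel to lay: 3 mm plain steel, 180 long, 60 wide, 40 high, 54 clear inside, about 0.6 kg, open side down, flat web on top. x along its length, y across, z up to the web. Grip it from above across its 60 mm width. Not wanted: a 105 mm short one and a 180 mm one lying open side up, near it in any order.
- row_mid (a point): Point of the fixed cradle where the laid channel's centre belongs: midway between the pair, mid-length, 43 mm above the bench (it then spans 23 to 63 mm). x along the channels, y across, z up. The neighbouring flanges measure 22 mm over their outsides, so it can sit up to 15 mm to either side; about 35 mm of trough stays free on each side for a finger. Cradle end blocks: 44 mm high.
- row_left_c (a point): Centre (40 mm above the bench) of the pair's channel on the cradle's +y side: 180 x 60 x 40 mm, 3 mm steel, open side up, loose on the cradle's 20 mm bearers, so it spans 20 to 60 mm above the bench, trough floor at 23 mm. x along it, y across, z up. It lies 38 mm from the cradle's middle.
- row_right_c (a point): The same for the pair's channel on the cradle's -y side.

How it is judged:
By the outcome, as a careful person would: the job done as asked, in the order asked, and still so for the second after the job is handed in, with the robot touching nothing.
It also fails if it takes over 35 s, if anything falls off the work surface, if the arm or the gripper's body presses on something with over 40 N, if the wrist force passes 120 N, or if a joint passes its speed limit or range.

ROBOT

A 6-joint arm with a two-finger parallel gripper is mounted at the origin on the work surface. World frame = base frame: x ahead of the robot, y to its left, z up, the work surface at z = 0. Lengths are in m, angles in rad, forces in N, time in s.
With the tool pointing down it reaches from about 0.35 to 0.85 m from the base axis. Payload 8.1 kg.
Tool frame: the origin (TCP) lies between the finger pads; the fingertips stand 11 mm ahead of it and the grasp point (between the pads) lies 8 mm behind it; y points along the fingers, x is the direction in which the jaws open and shut, and the axes are right-handed (so a half turn about y gives the same grasp; the last joint's range is limited). The gripper opens to 93 mm and grips with 3 to 60 N. Pads are 15 mm wide; open, the fingers measure 128 mm over their backs; the gripper's body (75 mm by 188 mm) begins 65 mm behind the grasp point.
Start: joints at [-1.392, 0.13, 1.488, -0, 1.523, -0.085], TCP at [0.156, -0.579, 0.23] pointing down, gripper open.
Joint ranges: [-2.96, 2.96], [-0.89, 2.26], [0.02, 2.5], [-1.34, 4.48], [0, 2.73], [-2.66, 2.66]. Speed limits (rad/s): [2.39, 2.39, 2.79, 3.14, 3.14, 3.14].

INTERFACE

Orientations are given as a rotation vector (axis times angle).
In Python, from plant import readout, optics, robot gives the robot as it stands.
- The arm moves only by the shell command python3 -m creep 'ROWS' [FORCE]. ROWS is JSON, a list that holds one entry, the list of rows, each a list of 7 numbers: the closure, from 0 (fully open) to 1 (shut), then the shift along the tool's x, y, z in cm, then the turn, a rotation vector about the tool's x, y, z in degrees. In form: [[[grip, x, y, z, wx, wy, wz], ...]]. A call has exactly 8 rows; each row shifts and turns the pose as measured when the row begins, along the tool's axes as they then stand; what a row does not reach is not made up. A row lasts 1/10 s, in which the tool goes at most 50 mm and 8.59 degrees, less where a joint would pass 70% of its speed; a pose out of reach is approached as far as the arm can. A call is refused whole if a number of a shift passes 5 or a number of a turn 8.59, either way. A call with a gripper value outside its range is refused whole. The fingers move at their own pace and stop on an object; FORCE is the grip in N (left out, the last holds). Time passes only in rows, so rows that do not move let the fingers close, or fill a call up. It gives the time, the measured TCP pose, the force and the opening at its end, in the units of the state.
- readout.read_state(): the state, without advancing time (a new reading comes with each control period).
- optics.read_camera(name): name is "side" or "top"; returns a dict with "frame" (420x560x3 uint8, red, green, blue), "depth" (420x560 float32, m along the optical axis (not along the pixel's ray), 0 where there is no reading), "intrinsics" (3x3 intrinsics, pixels), "dist_coeffs" ([k1, k2, p1, p2, k3] as OpenCV has them; the pictures are not rectified), "R" (3x3) and "t" (3): a world point X has camera coordinates R X + t. Camera axes: x right, y down, z forward; pixel columns grow to the right and rows downward; lengths in m; the calibration is good to about 2 mm. A picture is of the moment at which its call begins.
- robot.close_job(): hands the job in, once; it reports no verdict.
The state is a dict: "t": time; "q": joint angles; "dq": joint speeds; "joint_torque": joint torques, N m; "tool_pos": TCP position; "orientation": TCP orientation; "force": force on the tool from outside, world axes, zero at the start; "wrist_torque": the same for the moment, N m; "opening": finger opening in m.
Only numpy, scipy, OpenCV 4.12 (cv2) and the standard library are available. Lean on these libraries where they do the work, as an engineer would, in place of code of your own. Each camera call takes 0.05 s, during which the arm holds its last target. There are 200 camera calls.

## Working session

There is one attempt and no reset: what is moved stays moved. The work goes in short steps, Python scripts to look and compute and a shell command to move; the robot and the scene stay as the last step left them, time stands still between calls to the robot, and variables do not carry over. Pictures are saved under pics/ and viewed, about 8 in all and at most 12, crops included, and the job is handed in when it is done.

```bash
mkdir -p pics; ls; cat > h.py <<'E'
import numpy as np, cv2
from plant import readout, optics, robot
def shot(name,fn):
    c=optics.read_camera(name); np.savez('pics/'+fn+'.npz',**{k:np.array(v) for k,v in c.items()})
    cv2.imwrite('pics/'+fn+'.png',cv2.cvtColor(c['frame'],cv2.COLOR_RGB2BGR)); return c
def load(fn): return np.load('pics/'+fn+'.npz')
def cloud(c):
    h,w=c['depth'].shape; u,v=np.meshgrid(np.arange(w),np.arange(h))
    p=cv2.undistortPoints(np.stack([u,v],-1).reshape(-1,1,2).astype(float),c['intrinsics'],c['dist_coeffs']).reshape(h,w,2)
    X=np.dstack([p,np.ones((h,w))])*c['depth'][...,None]
    return (X-c['t'])@c['R']
E
python3 - <<'E'
from h import *
s=readout.read_state();print({k:np.round(v,4) for k,v in s.items()})
for n in('top','side'):
    c=shot(n,n+'0'); P=cloud(c); print(n,-c['R'].T@c['t'],(c['depth']>0).mean(),np.round(np.percentile(P[c['depth']>0],[5,50,95],axis=0),3))
E
```

```text
pics
{'t': np.float64(0.0), 'q': array([-1.3924,  0.1312,  1.4893,  0.    ,  1.523 , -0.0854]), 'dq': array([-0.    ,  0.    , -0.0008, -0.0003, -0.    , -0.    ]), 'joint_torque': array([ 1.90000e-03, -5.59842e+01, -4.91758e+01,  7.69000e-02,
        3.54000e-02, -1.00000e-04]), 'tool_pos': array([ 0.1564, -0.5787,  0.2286]), 'orientation': array([-1.3212,  1.0136, -1.0114]), 'force': array([ 0.4559,  0.2159, -0.3294]), 'wrist_torque': array([-0.0446, -0.0127, -0.0221]), 'opening': np.float64(0.0931)}
top [ 0.44351383 -0.06474485  1.02617857] 0.9960926870748299 [[ 1.290e-01 -6.370e-01 -7.510e-01]
 [ 5.610e-01 -1.900e-02 -1.000e-03]
 [ 1.482e+00  6.210e-01  6.300e-02]]
side [0.25104384 0.58722919 0.78476519] 0.9957100340136055 [[ 5.700e-02 -1.433e+00 -4.170e-01]
 [ 5.540e-01  1.500e-02  1.000e-03]
 [ 1.579e+00  4.150e-01  4.100e-01]]
```

View pics/top0.png

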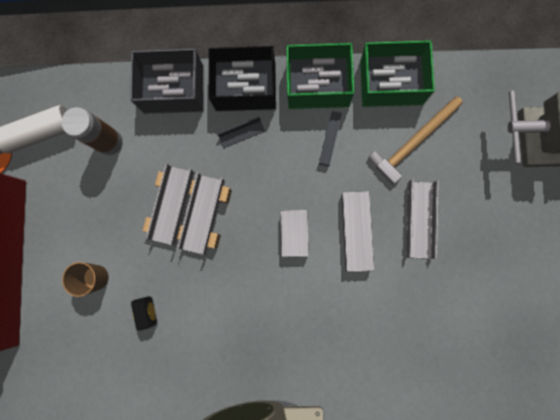

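View pics/side0.png

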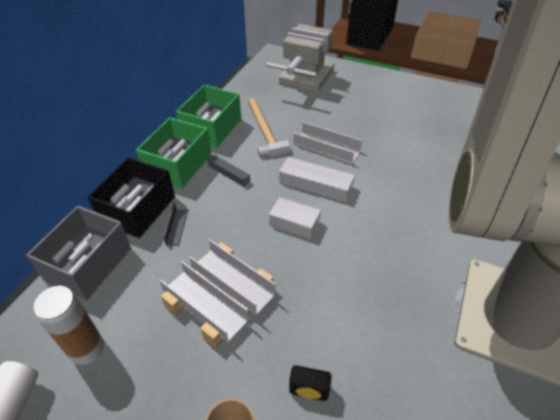

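Top view: the wanted channel (closed web, long) is at about (358,232). The short one is at (294,233), the open-side-up one at (422,220), and the pair in its cradle at about (188,211). The side view agrees.

```bash
python3 - <<'E'
from h import *
def box(P,m,t):
    p=P[m]; r=cv2.minAreaRect((p[:,:2]*1000).astype(np.float32)); print(t,len(p),np.round(r[0],1),np.round(r[1],1),round(r[2],2),'z',np.round(np.percentile(p[:,2],[5,50,95])*1000,1), 'mean',np.round(p.mean(0)*1000,1))
    return p
for n in('top','side'):
    c=load(n+'0');P=cloud(c);Z=P[...,2]
    v,u=np.mgrid[:420,:560]
    reg=lambda a,b,d,e:(u>a)&(u<b)&(v>d)&(v<e)
    if n=='top': C=reg(330,388,180,282);R=reg(135,235,155,270)
    else: C=reg(272,360,150,203);R=reg(150,282,232,352)
    box(P,C&(Z>.032)&(Z<.05),n+' C web')
    p=box(P,R&(Z>.015)&(Z<.03),n+' floors')
    p=box(P,R&(Z>.050)&(Z<.07),n+' rims')
    bench=reg(240,280,280,330) if n=='top' else reg(380,420,230,260)
    print('bench z',np.median(Z[bench]))
c=load('top0');f=cv2.cvtColor(c['frame'],4)
a=cv2.resize(f[155:270,130:245],None,fx=5,fy=5,interpolation=2)
cv2.imwrite('pics/c1.png',a)
Z=cloud(c)[...,2]
print(np.round(Z[205:215:4,145:235:2]*1000).astype(int))
E
```

```text
top C web 2112 [ 504.9 -199.8] [180.2  60.5] 1.17 z [36.3 39.5 42.3] mean [ 503.9 -199.5   39.4]
top floors 3215 [563.3 192.5] [167.3 184.8] 75.48 z [18.9 22.1 26.9] mean [563.7 198.4  22.3]
top rims 726 [563.9 195.5] [138.8 183.2] 75.09 z [51.4 57.4 60.8] mean [564.2 198.   56.9]
bench z -0.0008887003657171089
side C web 1424 [ 501.3 -193.5] [190.3 207.4] 20.44 z [35.1 40.3 42.6] mean [ 503.9 -190.2   40. ]
side floors 3680 [617.8 183.5] [172.3 296.8] 75.7 z [20.9 23.5 27.4] mean [559.2 197.8  23.6]
side rims 1107 [564.7 196. ] [137.8 185.4] 75.49 z [50.9 58.2 61.9] mean [560.2 197.9  57.3]
bench z 0.00025186692338466566
[[   0   -2    1    0   -3   56   46   27   22   21   20   22   25   19
    25   20   21   21   53   39   23    0   56   45   25   25   22   21
    21   20   21   20   22   22   22   55   34   -1   -2   -2    2   -3
    -6   -2   -4]
 [  -1   -3   -2   -1   59   52   39   26   20   24   22   24   23   23
    20   24   18   60   43   31    1   62   50   34   20   24   23   24
    22   21   24   20   21   23   59   43   23   -1    0   -4   -2    1
    -1   -3    2]
 [  -2   -1    3   -1   59   45   30   22   18   22   21   21   21   22
    24   23   61   52   36   24    0   58   41   26   18   22   19   20
    21   21   25   22   22   24   52   33    0    1 1026   -1   -4   -6
     1   -2    0]]
```

View pics/c1.png

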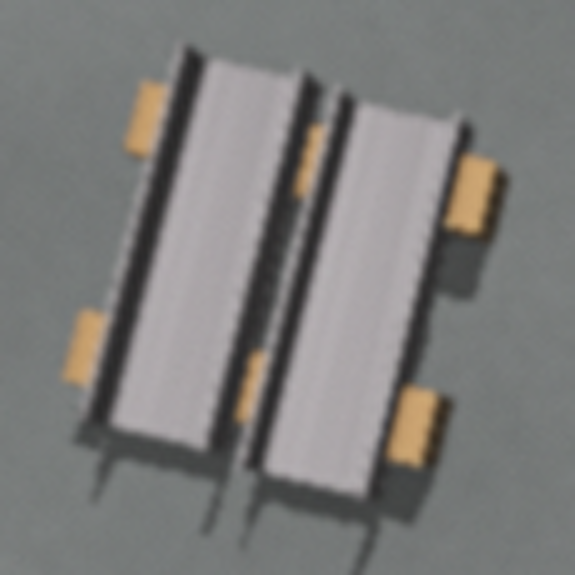

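The crop shows the pair's four long rims, with the cradle blocks at the left, middle and right. The pair's rims span 139 x 183 mm (136 x 180 expected) and the web 180 x 60, so both fits agree with the given sizes. The jaws must open only part way at the end, because the far flanges are close. Next I cross-check with the side camera and work out the first move.

```bash
cat >> h.py <<'E'
from scipy.spatial.transform import Rotation as Ro
def plan(xyz,yaw,s=None):
    """offset in tool axes (cm, deg) to TCP xyz (mm), tool pointing down, tool y along yaw deg (mod 180)"""
    s=s or readout.read_state(); R=Ro.from_rotvec(s['orientation']); M=R.as_matrix()
    d=M.T@(np.array(xyz)/1000-s['tool_pos'])*100
    print('t',round(float(s['t']),2),'tcp',np.round(s['tool_pos']*1000,1),'open',round(float(s['opening'])*1000,1),'F',np.round(s['force'],1),'q',np.round(s['q'],2))
    for k in(0,180):
        a=np.radians(yaw+k); y=np.array([np.cos(a),np.sin(a),0]); z=np.array([0,0,-1.]); T=np.c_[np.cross(y,z),y,z]
        r=Ro.from_matrix(M.T@T).as_rotvec(degrees=True)
        print('shift cm',np.round(d,2),'turn',np.round(r,1))
    print('tool x',np.round(M[:,0],3),'y',np.round(M[:,1],3),'z',np.round(M[:,2],3))
E
python3 - <<'E'
from h import *
for n in('top','side'):
    P=cloud(load(n+'0')).reshape(-1,3)*1000
    for lo,hi,cx,cy,t in((34,46,504,-199,'C'),(50,68,564,195,'pair')):
        m=(P[:,2]>lo)&(P[:,2]<hi)&(abs(P[:,0]-cx)<115)&(abs(P[:,1]-cy)<(50 if t=='C' else 105))
        p=P[m];r=cv2.minAreaRect(p[:,:2].astype(np.float32));w,V=np.linalg.eigh(np.cov(p[:,:2].T));v=V[:,1]
        print(n,t,np.round(r[0],1),np.round(r[1],1),round(r[2],2),'pca',np.round(np.degrees(np.arctan2(v[1],v[0])),2),np.round(p.mean(0),1))
plan((504,-199,120),1.2)
E
```

```text
top C [ 504.9 -199.8] [180.2  60.5] 1.17 pca -178.69 [ 504.1 -199.6   39.4]
top pair [563.9 195.5] [138.8 183.2] 75.09 pca 176.85 [564.2 198.   56.9]
side C [ 504.8 -198.7] [181.5  64.8] 1.92 pca -178.77 [ 502.7 -195.7   40.2]
side pair [564.7 196. ] [137.8 185.4] 75.49 pca 170.12 [560.2 197.9  57.3]
t 0.1 tcp [ 156.4 -578.7  228.7] open 92.9 F [-0.2  0.  -0. ] q [-1.39  0.13  1.49  0.    1.52 -0.09]
shift cm [-27.58  10.92  43.46] turn [ -14.7 -119.9 -119.9]
shift cm [-27.58  10.92  43.46] turn [-89.5  11.   10.8]
tool x [ 0.261 -0.965 -0.002] y [-0.     0.002 -1.   ] z [0.965 0.261 0.   ]
```

In this tool frame, y is the pointing axis (down) and z runs along the pads' width, so I'm fixing the plan helper.

```bash
python3 - <<'E'
s=open('h.py').read()
i=s.index("        a=np.radians"); j=s.index("        r=Ro.from_matrix")
s=s[:i]+"        a=np.radians(yaw+k); z=np.array([np.cos(a),np.sin(a),0]); y=np.array([0,0,-1.]); T=np.c_[np.cross(y,z),y,z]\n"+s[j:]
open('h.py','w').write(s)
E
python3 -c "
from h import *
plan((504,-199,120),1.25)"
```

```text
t 0.1 tcp [ 156.4 -578.7  228.7] open 92.9 F [-0.2  0.  -0. ] q [-1.39  0.13  1.49  0.    1.52 -0.09]
shift cm [-27.58  10.92  43.46] turn [ 0.  13.9 -0.1]
shift cm [-27.58  10.92  43.46] turn [-1.000e-01 -1.661e+02 -0.000e+00]
tool x [ 0.261 -0.965 -0.002] y [-0.     0.002 -1.   ] z [0.965 0.261 0.   ]
```

```bash
python3 -m creep '[[[0,-2.5,0,4,0,0,0],[0,-2.5,0,4,0,0,0],[0,-2.5,0,4,0,0,0],[0,-2.5,0,4,0,0,0],[0,-2.5,0,4,0,0,0],[0,-2.5,0,4,0,0,0],[0,-2.5,0,4,0,0,0],[0,-2.5,0,4,0,0,0]]]' 40; python3 -c "
from h import *
plan((504,-199,120),1.25)"
```

```text
t: 0.9
tool_pos: [0.4165, -0.2951, 0.2243]
orientation: [-1.315, 1.027, -1.015]
force: [0.4, -0.4, -0.0]
opening: 0.0932
t 0.9 tcp [ 416.5 -295.1  224.3] open 93.2 F [ 0.4 -0.4 -0. ] q [-0.72 -0.1   1.73  0.    1.52  0.6 ]
shift cm [-7.04 10.46 10.9 ] turn [ 0.2 13.2 -0.4]
shift cm [-7.04 10.46 10.9 ] turn [  -0.6 -166.8   -0.3]
tool x [ 0.25  -0.968 -0.007] y [-0.004  0.007 -1.   ] z [ 0.968  0.25  -0.002]
```

```bash
python3 -m creep '[[[0,-1.7,2.5,2.7,0,0,0],[0,-1.7,2.5,2.7,0,0,0],[0,-1.7,2.5,2.7,0,0,0],[0,-1.7,2.5,2.7,0,0,0],[0,0,0,0,0,6.6,0],[0,0,0,0,0,6.6,0],[0,0,0,0,0,0,0],[0,0,0,0,0,0,0]]]' 40; python3 -c "
from h import *
plan((504,-199,20),1.25)"
```

```text
t: 1.7
tool_pos: [0.5086, -0.1894, 0.118]
orientation: [-1.221, 1.198, -1.179]
force: [0.3, -0.5, 0.9]
opening: 0.0931
t 1.7 tcp [ 508.6 -189.4  118. ] open 93.1 F [ 0.3 -0.5  0.9] q [-0.45  0.07  1.76  0.    1.32  1.09]
shift cm [ 1.03  9.79 -0.41] turn [ 0.4  0.4 -0.5]
shift cm [ 1.03  9.79 -0.41] turn [  -0.8 -179.6   -0.7]
tool x [ 0.028 -1.    -0.009] y [-0.007  0.009 -1.   ] z [ 1.     0.028 -0.007]
```

```bash
python3 -m creep '[[[0,1.0,0,-0.4,0.4,0.4,-0.5],[0,0,2,0,0,0,0],[0,0,2,0,0,0,0],[0,0,2,0,0,0,0],[0,0,0,0,0,0,0],[0,0,0,0,0,0,0],[0,0,0,0,0,0,0],[0,0,0,0,0,0,0]]]' 40; python3 -c "
from h import *
plan((504,-199,20),1.25)"
```

```text
t: 2.5
tool_pos: [0.5056, -0.2076, 0.062]
orientation: [-1.222, 1.178, -1.198]
force: [0.0, -0.6, 0.5]
opening: 0.0928
t 2.5 tcp [ 505.6 -207.6   62. ] open 92.8 F [ 0.  -0.6  0.5] q [-0.48  0.12  1.81 -0.    1.19  1.06]
shift cm [-0.89  4.2  -0.17] turn [-0.5  0.4  0.5]
shift cm [-0.89  4.2  -0.17] turn [   0.7 -179.6    0.8]
tool x [ 0.028 -1.     0.008] y [ 0.009 -0.008 -1.   ] z [1.    0.028 0.009]
```

```bash
python3 -m creep '[[[0,-0.9,0,-0.2,0,0,0],[0,0,0,0,0,0,0],[0,0,0,0,0,0,0],[0,0,1.2,0,0,0,0],[0,0,1.2,0,0,0,0],[0,0,0,0,0,0,0],[0,0,0,0,0,0,0],[0,0,0,0,0,0,0]]]' 40; python3 -c "
from h import *
plan((504,-199,20),1.25)
shot('side','s1')
plan((504,-199,20),1.25)"
```

```text
t: 3.3
tool_pos: [0.5042, -0.1981, 0.0371]
orientation: [-1.222, 1.175, -1.199]
force: [-0.7, -1.2, -0.7]
opening: 0.0931
t 3.3 tcp [ 504.2 -198.1   37.1] open 93.1 F [-0.7 -1.2 -0.7] q [-0.47  0.14  1.84 -0.    1.14  1.08]
shift cm [ 0.07  1.71 -0.04] turn [-0.6  0.4  0.5]
shift cm [ 0.07  1.71 -0.04] turn [   0.8 -179.6    0.9]
tool x [ 0.029 -1.     0.009] y [ 0.011 -0.009 -1.   ] z [1.    0.03  0.011]
t 3.35 tcp [ 504.3 -198.2   37.3] open 93.3 F [-0.2  0.7 -0.7] q [-0.47  0.14  1.84 -0.    1.14  1.08]
shift cm [ 0.07  1.73 -0.05] turn [-0.6  0.4  0.5]
shift cm [ 0.07  1.73 -0.05] turn [   0.8 -179.6    1. ]
tool x [ 0.029 -1.     0.009] y [ 0.011 -0.009 -1.   ] z [1.    0.03  0.011]
```

View pics/s1.png

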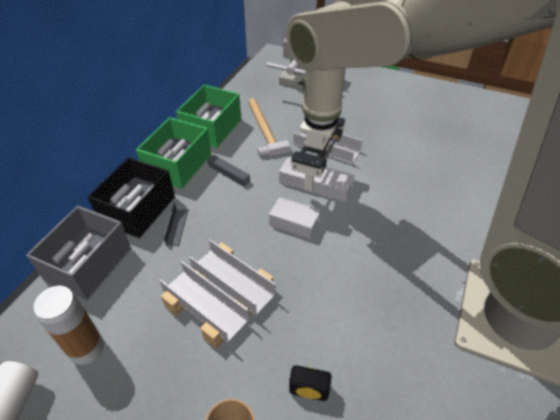

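The side view shows the gripper straddling the channel at about (312,170), with one finger on each side. I level it, go down and close.

```bash
python3 -m creep '[[[0,0,0,0,-0.3,0.2,0.3],[0,0,0,0,0,0,0],[0,0,1,0,0,0,0],[0,0,0.7,0,0,0,0],[0,0,0,0,0,0,0],[0,0,0,0,0,0,0],[0,0,0,0,0,0,0],[0,0,0,0,0,0,0]]]' 40; python3 -c "
from h import *
plan((504,-199,20),1.25)"
```

```text
t: 4.15
tool_pos: [0.5048, -0.1986, 0.0192]
orientation: [-1.22, 1.184, -1.196]
force: [-0.4, 0.6, -0.1]
opening: 0.0929
t 4.15 tcp [ 504.8 -198.6   19.2] open 92.9 F [-0.4  0.6 -0.1] q [-0.47  0.18  1.84 -0.    1.11  1.08]
shift cm [ 0.04 -0.08 -0.08] turn [-0.3  0.2  0.2]
shift cm [ 0.04 -0.08 -0.08] turn [   0.4 -179.8    0.5]
tool x [ 0.025 -1.     0.004] y [ 0.006 -0.004 -1.   ] z [1.    0.025 0.006]
```

```bash
python3 -m creep '[[[0.3,0,0,0,-0.3,0.1,0.2],[1,0,0,0,0,0,0],[1,0,0,0,0,0,0],[1,0,0,0,0,0,0],[1,0,0,0,0,0,0],[1,0,0,0,0,0,0],[1,0,0,0,0,0,0],[1,0,0,0,0,0,0]]]' 45; python3 -c "
from h import *
plan((564,196,160),-14.7)"
```

```text
t: 4.95
tool_pos: [0.5053, -0.1988, 0.02]
orientation: [-1.22, 1.191, -1.193]
force: [0.6, -0.6, -1.3]
opening: 0.0599
t 4.95 tcp [ 505.3 -198.8   20. ] open 59.9 F [ 0.6 -0.6 -1.3] q [-0.47  0.18  1.83 -0.    1.12  1.08]
shift cm [-39.32 -14.03   6.81] turn [-0.1 16.   0. ]
shift cm [-39.32 -14.03   6.81] turn [ 0.00e+00 -1.64e+02  1.00e-01]
tool x [ 0.023 -1.     0.001] y [ 0.001 -0.001 -1.   ] z [1.    0.023 0.001]
```

```bash
python3 -m creep '[[[1,0,-1,0,0,0,0],[1,0,-2,0,0,0,0],[1,0,-3,0,0,0,0],[1,0,-3,0,0,0,0],[1,0,-3,0,0,0,0],[1,0,-2,0,0,0,0],[1,0,0,0,0,0,0],[1,0,0,0,0,0,0]]]' 45; python3 -c "
from h import *
shot('side','s2')
plan((564,196,160),-14.7)
print(readout.read_state()['wrist_torque'])
c=load('s2');cv2.imwrite('pics/s2c.png',cv2.resize(cv2.cvtColor(c['frame'],4)[60:240,220:440],None,fx=3,fy=3,interpolation=2))"
```

```text
t: 5.75
tool_pos: [0.4999, -0.196, 0.1616]
orientation: [-1.224, 1.202, -1.183]
force: [-0.9, 0.3, -5.2]
opening: 0.0597
t 5.8 tcp [ 499.9 -196.   161.5] open 60.0 F [ 0.5 -0.  -4.4] q [-0.47  0.01  1.74 -0.    1.4   1.08]
shift cm [-39.04   0.29   7.34] turn [ 0.6 16.1 -0.2]
shift cm [-39.04   0.29   7.34] turn [  -0.3 -163.9   -0.9]
tool x [ 0.024 -1.    -0.006] y [-0.011  0.005 -1.   ] z [ 1.     0.024 -0.011]
[-0.04075965 -0.06854968 -0.04450967]
```

View pics/s2c.png

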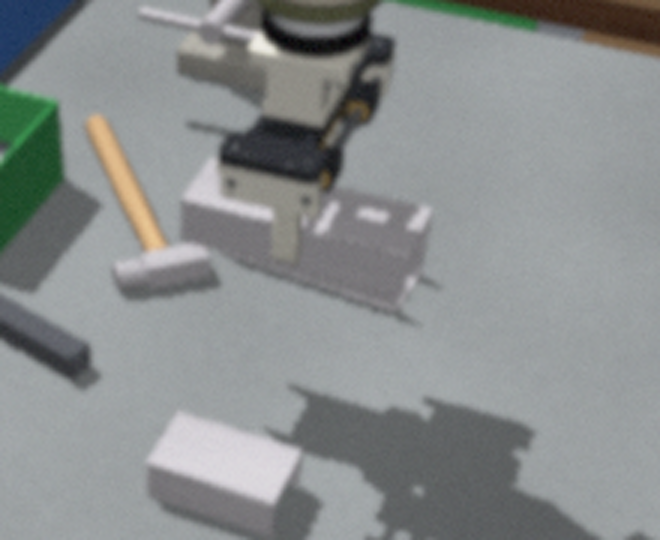

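The crop shows the channel held level and clear of the bench, with its shadow well below it. The force reads about 5 N, which suits 0.6 kg. I carry it across.

```bash
python3 -m creep '[[[1,-2.5,0,0.5,0,0,0],[1,-4.5,0,0.8,0,0,0],[1,-4.5,0,0.8,0,0,0],[1,-4.5,0,0.8,0,0,0],[1,-4.5,0,0.8,0,0,0],[1,-4.5,0,0.8,0,0,0],[1,-4.5,0,0.8,0,0,0],[1,-3,0,0.5,0,0,0]]]' 45; python3 -c "
from h import *
plan((564,196,130),-14.7)"
```

```text
t: 6.6
tool_pos: [0.5432, 0.1378, 0.1461]
orientation: [-1.236, 1.226, -1.178]
force: [0.1, -1.1, -5.2]
opening: 0.0597
t 6.6 tcp [543.2 137.8 146.1] open 59.7 F [ 0.1 -1.1 -5.2] q [0.15 0.11 1.67 0.01 1.4  1.7 ]
shift cm [-5.78  1.57  2.22] turn [ 1.9 15.5 -0.1]
shift cm [-5.78  1.57  2.22] turn [-1.000e-01 -1.645e+02 -2.800e+00]
tool x [ 0.014 -1.    -0.006] y [-0.033  0.006 -0.999] z [ 0.999  0.014 -0.033]
```

```bash
python3 -m creep '[[[1,-2.4,0,0.9,0,0,0],[1,-2.3,0,0.9,0,0,0],[1,0,0,0,0,0,0],[1,0,0,0,1.0,7,0],[1,0,0,0,0.5,6.5,0],[1,0,0,0,0,0,0],[1,0,0,0,0,0,0],[1,0,0,0,0,0,0]]]' 45; python3 -c "
from h import *
plan((564,196,110),-14.7)"
```

```text
t: 7.4
tool_pos: [0.5512, 0.1895, 0.1293]
orientation: [-1.126, 1.388, -1.356]
force: [-0.2, 0.0, -4.9]
opening: 0.0599
t 7.4 tcp [551.2 189.5 129.3] open 59.9 F [-0.2  0.  -4.9] q [0.24 0.18 1.62 0.01 1.37 2.03]
shift cm [-0.92  1.89  1.17] turn [1.7 2.3 0.5]
shift cm [-0.92  1.89  1.17] turn [   0.8 -177.7   -2.6]
tool x [-0.214 -0.977  0.008] y [-0.031 -0.002 -1.   ] z [ 0.976 -0.215 -0.03 ]
```

```bash
python3 -m creep '[[[1,-0.8,0.5,1.1,0,0,0],[1,0,0,0,0,0,0],[1,0,0,0,1.4,2,0.3],[1,0,0,0,0,0,0],[1,0,0,0,0,0,0],[1,0,0,0,0,0,0],[1,0,0,0,0,0,0],[1,0,0,0,0,0,0]]]' 45; python3 -c "
from h import *
shot('top','t3');shot('side','s3')
plan((564,196,100),-14.7)
c=load('t3');cv2.imwrite('pics/t3c.png',cv2.resize(cv2.cvtColor(c['frame'],4)[130:290,110:270],None,fx=3,fy=3,interpolation=2))
a=cv2.imread('pics/t3c.png');c=load('s3');b=cv2.resize(cv2.cvtColor(c['frame'],4)[200:360,150:310],None,fx=3,fy=3,interpolation=2)
m=np.hstack([a,b]);cv2.imwrite('pics/m3.png',cv2.resize(m,(800,400)))
for n in ('t3','s3'):
    P=cloud(load(n)).reshape(-1,3)*1000
    p=P[(P[:,2]>100)&(P[:,2]<150)&(abs(P[:,0]-560)<120)&(abs(P[:,1]-196)<60)]
    print(n,len(p),np.histogram(p[:,2],bins=range(100,155,5))[0])
"
```

```text
t: 8.2
tool_pos: [0.5627, 0.1929, 0.1235]
orientation: [-1.094, 1.391, -1.385]
force: [-0.6, -1.0, -5.0]
opening: 0.0601
t 8.3 tcp [562.7 192.9 123.4] open 59.6 F [ 0.4 -1.3 -5.4] q [ 0.24  0.2   1.61 -0.    1.34  2.06]
shift cm [-0.34  2.34  0.07] turn [0.5 0.8 0.3]
shift cm [-0.34  2.34  0.07] turn [   0.5 -179.2   -0.7]
tool x [-0.241 -0.971  0.005] y [-0.009 -0.003 -1.   ] z [ 0.971 -0.241 -0.008]
t3 1344 [ 11  26  29  32  32  32  30 134 981  37]
s3 2157 [   8   56   59   59   73   79   75   84 1263  401]
```

View pics/m3.png

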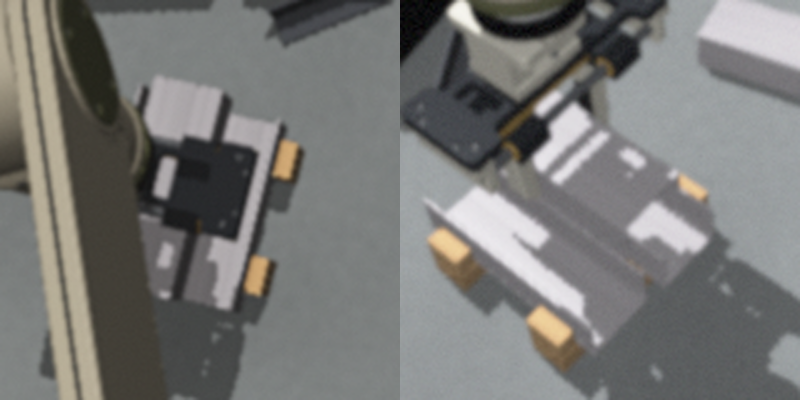

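The left view (top camera) shows the held channel over the pair, at about (180,110) to (185,280), part hidden by the arm. The right view (side camera) shows it above the pair, with fingers at about (515,180). I correct the pose and fit the held web plane.

```bash
python3 -m creep '[[[1,-0.2,0,0,0,0,0],[1,0,0,0,0.5,0.7,0.3],[1,0,0,0,0,0,0],[1,0,0.7,0,0,0,0],[1,0,0.7,0,0,0,0],[1,0,0,0,0,0,0],[1,0,0,0,0,0,0],[1,0,0,0,0,0,0]]]' 45; python3 - <<'E'
from h import *
shot('side','s4');shot('top','t4')
plan((564,196,100),-14.7)
zt=readout.read_state()['tool_pos'][2]*1000+20
for n in('s4','t4'):
    P=cloud(load(n)).reshape(-1,3)*1000
    a=np.radians(-14.7);e=np.array([np.cos(a),np.sin(a)]);f=np.array([-e[1],e[0]])
    d=P[:,:2]-[564,196]; u=d@e;v=d@f
    m=(abs(P[:,2]-zt)<7)&(abs(u)<110)&(abs(v)<45)&(abs(u)>22)
    p=P[m];A=np.c_[u[m],v[m],np.ones(m.sum())]; k=np.linalg.lstsq(A,p[:,2],rcond=None)[0]
    r=cv2.minAreaRect(np.c_[u,v][m].astype(np.float32))
    print(n,len(p),'plane slope deg',np.degrees(k[:2]).round(2),'z',k[2].round(1),'exp',zt,'rect',np.round(r[0],1),np.round(r[1],1),round(r[2],1),'u',np.percentile(u[m],[.5,99.5]).round(1))
    for s in(-1,1):
        mm=m&(u*s>30); print(s,'v',np.percentile(v[mm],[1,99]).round(1) if mm.sum() else None)
E
```

```text
t: 9.1
tool_pos: [0.5626, 0.195, 0.1073]
orientation: [-1.077, 1.395, -1.395]
force: [-0.1, 0.0, -4.7]
opening: 0.0599
t 9.2 tcp [562.8 195.  107.5] open 60.0 F [ 0.3  0.6 -5.4] q [ 0.25  0.21  1.63 -0.    1.3   2.07]
shift cm [-0.12  0.75  0.09] turn [-0.  0.  0.]
shift cm [-0.12  0.75  0.09] turn [   0. -180.    0.]
tool x [-0.253 -0.967  0.   ] y [ 0. -0. -1.] z [ 0.967 -0.253  0.   ]
s4 1214 plane slope deg [ 0.01 -0.65] z 127.5 exp 127.54892146885673 rect [-30.8  -0.8] [122.6  62. ] 0.1 u [-91.8  28.7]
-1 v [-30.2  29.3]
1 v [-28.7 -18.2]
t4 987 plane slope deg [-0.06  0.6 ] z 126.4 exp 127.54892146885673 rect [-1.3 -2.2] [180.1  60.7] 0.0 u [-90.2  88.2]
-1 v [-31.7   4.6]
1 v [-32.   26.8]
```

```bash
python3 -m creep '[[[1,-0.1,0,0.1,0,0,0],[1,0,0,0,0,0,0],[1,0,0.8,0,0,0,0],[1,0,1,0,0,0,0],[1,0,1,0,0,0,0],[1,0,0.8,0,0,0,0],[1,0,0,0,0,0,0],[1,0,0,0,0,0,0]]]' 45; python3 -c "
from h import *
plan((564,196,43),-14.7)"
```

```text
t: 10.0
tool_pos: [0.5637, 0.1957, 0.0676]
orientation: [-1.078, 1.395, -1.395]
force: [-0.5, 0.2, -4.5]
opening: 0.06
t 10.0 tcp [563.7 195.7  67.6] open 60.0 F [-0.5  0.2 -4.5] q [ 0.25  0.25  1.65 -0.    1.23  2.08]
shift cm [-0.04  2.46  0.02] turn [0. 0. 0.]
shift cm [-0.04  2.46  0.02] turn [   0. -180.   -0.]
tool x [-0.253 -0.967  0.   ] y [-0.001 -0.    -1.   ] z [ 0.967 -0.253 -0.001]
```

```bash
python3 -m creep '[[[1,0,0.7,0,0,0,0],[1,0,0.7,0,0,0,0],[1,0,0.4,0,0,0,0],[1,0,0.2,0,0,0,0],[1,0,0,0,0,0,0],[1,0,0,0,0,0,0],[1,0,0,0,0,0,0],[1,0,0,0,0,0,0]]]' 45; python3 -c "
from h import *
plan((564,196,43),-14.7)"
```

```text
t: 10.8
tool_pos: [0.5646, 0.1959, 0.0469]
orientation: [-1.076, 1.394, -1.395]
force: [-0.5, 0.3, -5.6]
opening: 0.0597
t 10.8 tcp [564.6 195.9  46.9] open 59.7 F [-0.5  0.3 -5.6] q [ 0.25  0.28  1.66 -0.    1.2   2.08]
shift cm [ 0.    0.38 -0.06] turn [-0.1  0.  -0. ]
shift cm [ 0.    0.38 -0.06] turn [-0.0e+00 -1.8e+02  1.0e-01]
tool x [-0.253 -0.967 -0.   ] y [ 0.001  0.    -1.   ] z [ 0.967 -0.253  0.001]
```

```bash
python3 -m creep '[[[1,0,0.15,0,0,0,0],[1,0,0.1,0,0,0,0],[1,0,0.1,0,0,0,0],[1,0,0,0,0,0,0],[1,0,0,0,0,0,0],[1,0,0,0,0,0,0],[1,0,0,0,0,0,0],[1,0,0,0,0,0,0]]]' 45; python3 -c "
from h import *
plan((564,196,43),-14.7)"
```

```text
t: 11.6
tool_pos: [0.5649, 0.196, 0.0436]
orientation: [-1.075, 1.394, -1.396]
force: [0.0, -0.5, -5.4]
opening: 0.0597
t 11.6 tcp [564.9 196.   43.6] open 59.7 F [ 0.  -0.5 -5.4] q [ 0.25  0.29  1.67 -0.    1.19  2.08]
shift cm [ 0.02  0.06 -0.09] turn [-0.1  0.  -0. ]
shift cm [ 0.02  0.06 -0.09] turn [-1.0e-01 -1.8e+02  2.0e-01]
tool x [-0.253 -0.967 -0.001] y [ 0.002  0.    -1.   ] z [ 0.967 -0.253  0.002]
```

Still hanging in the grip (−5.4 N). I creep down until contact shows.

```bash
python3 -m creep '[[[1,0,0.05,0,0,0,0],[1,0,0.05,0,0,0,0],[1,0,0.05,0,0,0,0],[1,0,0,0,0,0,0],[1,0,0,0,0,0,0],[1,0,0,0,0,0,0],[1,0,0,0,0,0,0],[1,0,0,0,0,0,0]]]' 45; python3 -c "
from h import *
plan((564,196,43),-14.7)"
```

```text
t: 12.4
tool_pos: [0.5652, 0.196, 0.043]
orientation: [-1.075, 1.394, -1.396]
force: [-0.7, -0.4, -2.5]
opening: 0.0603
t 12.4 tcp [565.2 196.   43. ] open 60.3 F [-0.7 -0.4 -2.5] q [ 0.25  0.29  1.67 -0.    1.19  2.08]
shift cm [ 0.03  0.   -0.12] turn [-0.1  0.  -0.1]
shift cm [ 0.03  0.   -0.12] turn [-1.0e-01 -1.8e+02  2.0e-01]
tool x [-0.253 -0.967 -0.001] y [ 0.002  0.    -1.   ] z [ 0.967 -0.253  0.002]
```

Contact is beginning: the load dropped to 2.5 N. I press down a little more so it seats fully.

```bash
python3 -m creep '[[[1,0,0.1,0,0,0,0],[1,0,0.1,0,0,0,0],[1,0,0,0,0,0,0],[1,0,0,0,0,0,0],[1,0,0,0,0,0,0],[1,0,0,0,0,0,0],[1,0,0,0,0,0,0],[1,0,0,0,0,0,0]]]' 45; python3 -c "
from h import *
plan((564,196,43),-14.7)
shot('side','s5');c=load('s5');cv2.imwrite('pics/s5c.png',cv2.resize(cv2.cvtColor(c['frame'],4)[210:360,140:300],None,fx=4,fy=4,interpolation=2))"
```

```text
t: 13.2
tool_pos: [0.5655, 0.1961, 0.043]
orientation: [-1.075, 1.393, -1.396]
force: [-0.5, -1.2, -1.9]
opening: 0.0597
t 13.2 tcp [565.5 196.1  43. ] open 59.7 F [-0.5 -1.2 -1.9] q [ 0.25  0.29  1.66 -0.    1.19  2.08]
shift cm [ 0.05 -0.   -0.14] turn [-0.1  0.1 -0. ]
shift cm [ 0.05 -0.   -0.14] turn [-1.000e-01 -1.799e+02  2.000e-01]
tool x [-0.253 -0.968 -0.001] y [ 0.003  0.    -1.   ] z [ 0.968 -0.253  0.003]
```

View pics/s5c.png

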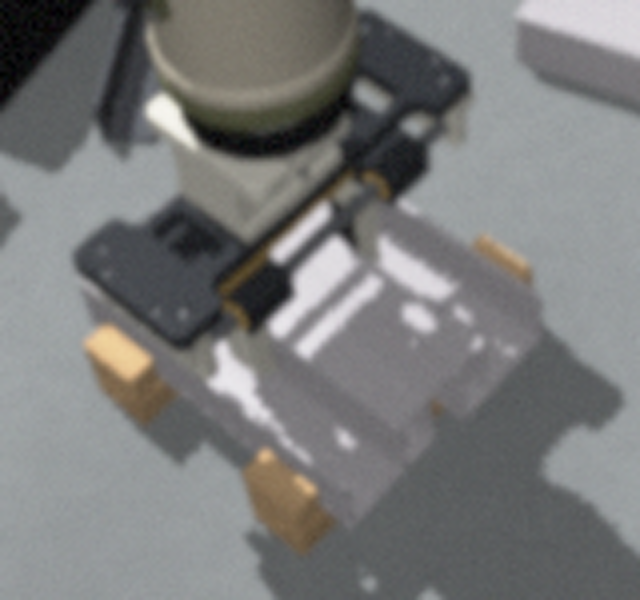

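The crop shows the channel down in both troughs (its front end at about (420,430)), with the fingers clear inside the far flanges. TCP z is 43.0 mm, which is the seated height. I release with a partial opening.

```bash
python3 -m creep '[[[0.3,0,0,0,0,0,0],[0.25,0,0,0,0,0,0],[0.22,0,0,0,0,0,0],[0.22,0,0,0,0,0,0],[0.22,0,0,0,0,0,0],[0.22,0,0,0,0,0,0],[0.22,0,0,0,0,0,0],[0.22,0,0,0,0,0,0]]]'; python3 -c "
from h import *
plan((564,196,43),-14.7)"
```

```text
t: 14.05
tool_pos: [0.5679, 0.1967, 0.045]
orientation: [-1.07, 1.39, -1.397]
force: [-0.2, 0.2, -0.3]
opening: 0.0724
t 14.05 tcp [567.9 196.7  45. ] open 72.4 F [-0.2  0.2 -0.3] q [ 0.25  0.29  1.66 -0.    1.19  2.08]
shift cm [ 0.17  0.2  -0.36] turn [-0.4  0.1 -0.2]
shift cm [ 0.17  0.2  -0.36] turn [  -0.3 -179.9    0.6]
tool x [-0.253 -0.967 -0.003] y [ 0.008  0.002 -1.   ] z [ 0.967 -0.253  0.007]
```

```bash
python3 -m creep '[[[0.22,0,-1,0,0,0,0],[0.22,0,-1,0,0,0,0],[0.22,0,-1.5,0,0,0,0],[0.22,0,-2,0,0,0,0],[0.22,0,-3,0,0,0,0],[0.22,0,-4,0,0,0,0],[0.22,0,-4,0,0,0,0],[0.22,0,-2,0,0,0,0]]]' && python3 -m creep '[[[0.22,3,0,-3,0,0,0],[0.22,4,0,-3,0,0,0],[0.22,4,0,-3,0,0,0],[0.22,4,0,-3,0,0,0],[0.22,4,0,-3,0,0,0],[0.22,3,0,-2,0,0,0],[0.22,0,0,0,0,0,0],[0.22,0,0,0,0,0,0]]]'; python3 - <<'E'
from h import *
shot('side','s6');c=shot('top','t6')
a=[cv2.resize(cv2.cvtColor(load(n)['frame'],4)[r],(400,400),interpolation=2) for n,r in(('t6',np.s_[140:280,120:260]),('s6',np.s_[220:360,140:280]))]
cv2.imwrite('pics/m6.png',np.hstack(a))
a=np.radians(-14.7);e=np.array([np.cos(a),np.sin(a)]);f=np.array([-e[1],e[0]])
for n in('t6','s6'):
    P=cloud(load(n)).reshape(-1,3)*1000; d=P[:,:2]-[564,196];u=d@e;v=d@f
    m=(abs(P[:,2]-63)<8)&(abs(u)<115)&(abs(v)<40);r=cv2.minAreaRect(np.c_[u,v][m].astype(np.float32))
    k=np.linalg.lstsq(np.c_[u[m],v[m],np.ones(m.sum())],P[m,2],rcond=None)[0]
    print(n,'web',m.sum(),np.round(r[0],1),np.round(r[1],1),round(r[2],2),'slope',np.degrees(k[:2]).round(2),'z',k[2].round(1))
    m=(abs(P[:,2]-60)<8)&(abs(u)<115)&(abs(v)<90);r=cv2.minAreaRect(np.c_[u,v][m].astype(np.float32));print(' all',np.round(r[0],1),np.round(r[1],1),round(r[2],2))
    for s in(-1,1):
        m=(abs(P[:,2]-58)<8)&(abs(u)<115)&(v*s>50)&(v*s<85);print('  outer rim',s,'u',np.percentile(u[m],[1,99]).round(1),'v',np.median(v[m]).round(1))
E
```

```text
t: 14.85
tool_pos: [0.5644, 0.1959, 0.2414]
orientation: [-1.072, 1.392, -1.396]
force: [0.5, 0.2, 0.3]
opening: 0.0724
t: 15.65
tool_pos: [0.3435, 0.0236, 0.2538]
orientation: [-1.05, 1.372, -1.404]
force: [0.8, -0.2, -0.1]
opening: 0.0725
t6 web 2129 [-0.   0.3] [ 62.2 183.1] 89.67 slope [0.03 0.19] z 61.8
 all [-0.3 -0.6] [184.  137.8] 0.42
  outer rim -1 u [-90.1  85.6] v -68.1
  outer rim 1 u [-84.4  90.1] v 65.3
s6 web 2531 [-0.5  0.7] [183.7  62.9] 0.06 slope [ 0.07 -1.1 ] z 63.2
 all [-0.3  0.1] [184.4 138.7] 0.26
  outer rim -1 u [-91.1  85.7] v -65.4
  outer rim 1 u [-87.7  88.9] v 67.9
```

View pics/m6.png

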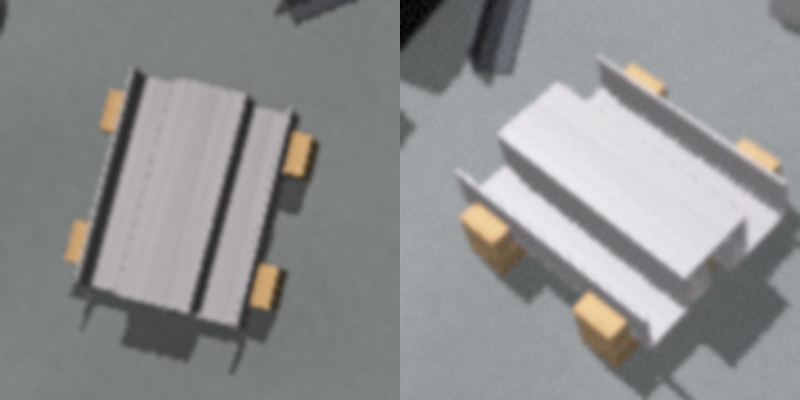

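Both views show the channel seated flat between the far flanges, with its ends even and the pair unmoved. Handing in.

```bash
python3 -c "
from plant import robot
print(robot.close_job())"
```

```text
the job is handed in; nothing more can be done
None
```

The loose 180 mm channel now sits open side down over the pair's two neighbouring flanges. I lowered it until the bench load came off the wrist and the tool stood at the seated height, then opened the jaws part way and backed clear. I handed the job in at about 15.8 s.

**Last checks, from both cameras after release:**
- **Position:** the channel's centre is within about 1 mm of the pair's middle, both lengthwise and across. It is parallel within 0.4°.
- **Height:** the web top measures 61.8 mm in the top view and 63.2 mm in the side view, against 63 mm expected.
- **Pair:** its outer rims read 184 x 138 mm around the same centre as before, so it did not move.
- **Forces:** the readings stayed below about 6 N at the end of every move, and nothing was touched after release.

**One disagreement:** the side camera's plane fit gave a 1.1° tilt across the channel, while the top camera gave 0.2°. I put the difference down to side-wall points in the side fit. The seated height and the final pictures show the channel level.

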